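# Find the concealed catch of a battery bay by feel

## Task

One of the five identical beige plates along the grey unit's top is a concealed catch; the other four are rigid blanks. Feel along the plates with the fingertips, pressing each in turn until one gives, and push that one fully in, so that the battery flap swings open and stays open. Do not push or pry at the flap itself, and leave the loose tools and parts around the unit where they lie.

Things in the scene. Friction and masses are not known exactly. Their poses are not given: they have to be found in the camera images.
- unit: Grey instrument housing, 200 x 270 x 62 mm (x, y, z), fixed to the table. Origin at the centre of its underside, z up, +x towards the flap (roughly away from the robot), y along the row of beige plates.
- row (a point): Centre of the row of five identical beige plates, on the top face of the middle plate; axes as the unit's. Each plate is 54 mm (x) by 45 mm (y), centred at y = -92, -46, 0, 46 and 92 mm from here, its top 61 mm above the table, 1 mm below the rim. Any one of them, a different one each time and alike to the eye, is the catch; the rest are rigid.
- release (a joint): How far the catch plate is pushed in, m: 0 flush, 0.006 at its stop. It gives way at about 4 to 5 N, moves straight down and stays where it is left (no spring back). Through a linkage it lifts the flap in proportion.
- flap: Grey flap over the battery bay, 64 x 120 x 4 mm, flush with the unit's top when shut. Origin on its hinge line at the far (+x) edge, 87 mm from the unit's origin along the unit's +x and 60 mm up. It is moved only by the catch and stands about 0.7 rad (40 degrees) open with the catch fully in.
- flap_edge (a point): Middle of the flap's free edge, the one nearest the plates: 60 mm above the table when shut, about 102 mm with the flap fully open.
- meter: Yellow multimeter, 71 x 137 x 43 mm, loose at the unit's left (+y) side; bystander. Origin at the centre of its underside.
- spool: Spool of solder with black flanges, diameter 48 mm, 34 mm high, loose at the unit's right (-y) side; bystander. Origin at the centre of its underside.
- relay_box: Small clear-cased relay, 14 x 30 x 30 mm, loose at the unit's right side; bystander. Origin at the centre of its underside.
- driver: Blue screwdriver, 26 x 187 x 26 mm, lying loose in front of the unit (robot side), along the row of plates; bystander. Origin at the centre of its underside.

How it is judged:
On the way:
1. the catch plate has been found and pushed in (value of joint release above 0.0045 m), for 0.2 s.
At the end, for the whole second after the job is handed in: The catch plate is in by more than 4.5 of its 6 mm, the flap is at rest with its free edge more than 90 mm above the table (60 mm when shut), and the multimeter, spool, relay and screwdriver are within 20 mm of where they stood (value of joint release above 0.0045 m and z of flap_edge in the frame of unit above 0.09 m and angular speed of flap below 0.1 rad/s and distance of each of meter, spool, relay_box, driver from where it was at the start of the episode below 0.02 m); the robot touches nothing.
It fails at once if the robot pushes or pries at the flap (over 3 N) (contact force between any of the arm, the fingers and flap above 3 N).
It fails at once if a loose tool or part is lifted, carried or shoved away (over 20 mm) (distance of any of meter, spool, relay_box, driver from where it was at the start of the episode above 0.02 m).
It also fails if it takes over 48 s, if anything falls off the work surface, if the arm or the gripper's body presses on something with over 40 N, if the wrist force passes 120 N, or if a joint passes its speed limit or range.

## Robot

A 7-joint arm with a two-finger parallel gripper is mounted at the origin on a cart in front of the work surface, level with it; the furniture and walls round the work are solid. World frame = base frame: x ahead of the robot, y to its left, z up, the work surface at z = 0. Lengths are in m, angles in rad, forces in N, time in s.
With the tool pointing down it reaches from about 0.4 to 0.85 m from the base axis. Payload 10.4 kg.
Tool frame: the origin (TCP) lies between the finger pads; the fingertips stand manip.finger_overhang ahead of it and the grasp point (between the pads) lies 11 mm behind it (manip.finger_overhang is the distance from the TCP to the fingertips, in m); x points along the fingers, z is the direction in which the jaws open and shut, and the axes are right-handed (so a half turn about x gives the same grasp; the last joint's range is limited). The gripper opens to 85 mm and grips with 20 to 120 N. Pads are 22 mm wide; open, the fingers measure 114 mm over their backs; the gripper's body (76 mm by 85 mm) begins 54 mm behind the grasp point. The pads swing forward as they close: fully open they stand 13 mm farther back than shut.
Start: joints at [1.279, 0.332, -0.065, 1.46, 0.022, 1.35, -0.088], TCP at [0.166, -0.603, 0.239] pointing down, gripper open.
Joint ranges: [-2.6, 2.6], [-0.5, 2.12], [-1.47, 1.34], [0.16, 2.42], [-1.27, 4.41], [0.06, 2.06], [-2.6, 2.6]. Speed limits (rad/s): [2.22, 2.22, 2.79, 2.79, 3.14, 3.14, 3.14].

## Interface

Orientations are given as a unit quaternion [x, y, z, w].
In Python, from workcell import get_obs, camera, workorder, manip gives the robot as it stands. The module is installed in compiled form; this text tells all that it offers.
- The arm moves only by the tool play_rows, never from a script. Its argument "increments" is text: rows parted by semicolons, each of 4 numbers parted by spaces: the shift along the tool's x, y, z in m, then the turn about the tool's x in rad. A call has 1 to 20 rows; each row shifts and turns the pose as measured when the row begins, along the tool's axes as they then stand; what a row does not reach is not made up. A row lasts 1/10 s, in which the tool goes at most 50 mm and 8.59 degrees, less where a joint would pass 70% of its speed; a pose out of reach is approached as far as the arm can. A call is refused whole if a number of a shift passes 0.05 or a number of a turn 0.15, either way. A call with a gripper value outside its range is refused whole. "hand" is the gripper command: -1 is fully open, 1 is shut, values between are in proportion, set as the call begins (left out, the last holds). The fingers move at their own pace and stop on an object; "squeeze" is the grip in N (left out, the last holds). Time passes only in rows, so rows that do not move let the fingers close. It gives the time, the measured TCP pose, the force and the opening at its end, in the units of the state.
- get_obs(): the state, without advancing time (a new reading comes with each control period).
- camera(name): name is "scene" or "side" or "wrist"; returns a dict with "img" (384x512x3 uint8, blue, green, red), "fov_y" (degrees; the focal length in pixels is half the picture's height over the tangent of half this angle, whatever the lens; pixels are square), "cx", "cy" (the principal point, pixels), "R" (3x3) and "t" (3): a world point X has camera coordinates R X + t; the wrist camera has in their place "tool_from_camera" (4x4, takes a point from camera to tool coordinates, whose origin is the TCP and whose axes are the tool frame's). Camera axes: x right, y down, z forward; pixel columns grow to the right and rows downward; lengths in m; the calibration is good to about 2 mm. The wrist camera is an equidistant fisheye: a pixel r from the principal point sees the ray r / f radians off the axis. A picture is of the moment at which its call begins: read the wrist's pose just before it. There is no depth.
- workorder.hand_in(): hands the job in, once; it reports no verdict.
The state is a dict: "clock": time; "joint_pos": joint angles; "joint_velocities": joint speeds; "tau": joint torques, N m; "position": TCP position; "ee_rot": TCP orientation; "ft_force": force on the tool from outside, world axes, zero at the start; "torque": the same for the moment, N m; "grip_width": opening from 0.0 (shut) to 1.0 (fully open).
Only numpy, scipy, OpenCV 4.12 (cv2) and the standard library are available. Lean on these libraries where they do the work, as an engineer would, in place of code of your own. Each camera call takes 0.05 s, during which the arm holds its last target.

## Working session

There is one attempt and no reset: what is moved stays moved. The work goes in short steps, Python scripts to look and compute and a tool call to move; the robot and the scene stay as the last step left them, time stands still between calls to the robot, and variables do not carry over. Pictures are saved under pics/ and viewed, and the job is handed in when it is done.

Besides the shell and the picture viewer there is one more tool, called after ">>>" in YAML: its name, and indented under it one key for each argument. play_rows: Moves the arm, as the interface text tells. Its arguments: {"type":"object","properties":{"increments":{"type":"string"},"hand":{"type":"number"},"squeeze":{"type":"number"}},"required":["increments"]}

```bash
mkdir -p pics; python3 - <<'E'
from workcell import get_obs,camera,manip
import cv2,json
o=get_obs();print({k:o[k] for k in ('clock','position','ee_rot','ft_force','grip_width')},manip.finger_overhang)
for n in('scene','side','wrist'):
    c=camera(n);cv2.imwrite(f'pics/{n}0.png',c['img']);print(n,{k:(v.tolist() if hasattr(v,'tolist') else v) for k,v in c.items() if k!='img'})
E
```

```text
{'clock': 0.0, 'position': array([ 0.16590545, -0.60220293,  0.23851103]), 'ee_rot': array([ 0.42878833,  0.56288766, -0.42819647,  0.56209059]), 'ft_force': array([ 0.06691162,  0.03791876, -0.30500395]), 'grip_width': 1.001192825223304} 0.008
scene {'fov_y': 42.217323602584074, 'cx': 253.69680917552733, 'cy': 183.9580773186102, 'R': [[-0.7601264578121201, -0.6496250386060628, -0.013967009345969929], [-0.3415634549790307, 0.41776459329807847, -0.8419068539982787], [0.5527586945103502, -0.6351850547695234, -0.5394420931301623]], 't': [0.4282541723556828, 0.24103229978655846, 0.8310772435599337]}
side {'fov_y': 49.3580250610766, 'cx': 259.72703980081235, 'cy': 192.37847413764655, 'R': [[0.9948362886148493, -0.10064734103707498, 0.01307178630482811], [-0.02843753394694476, -0.40006088986368066, -0.9160472646454966], [0.09742723191207234, 0.9109453315889198, -0.4008572530693496]], 't': [-0.5354467030265511, 0.08231845627407124, 0.7960277969443901]}
wrist {'fov_y': 65.70646984690485, 'cx': 254.7102486623085, 'cy': 193.06994608673455, 'tool_from_camera': [[0.0006945520481979426, -0.3015432986670186, 0.9534522309095849, -0.13514017439622625], [-0.0004636233371350914, -0.9534524555129907, -0.3015430319699799, 0.0769807367181619], [0.9999996513253653, -0.00023260537461871237, -0.0008020248662546313, -0.0007924493629881679], [0.0, 0.0, 0.0, 1.0]]}
```

View pics/scene0.png

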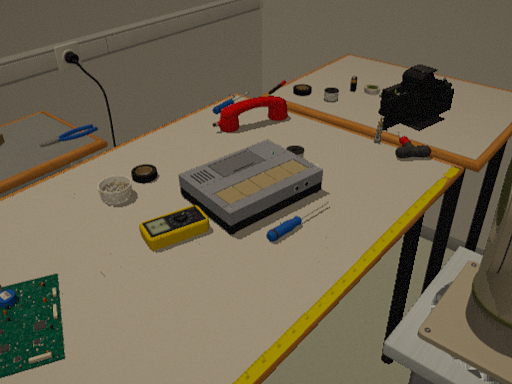

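View pics/side0.png

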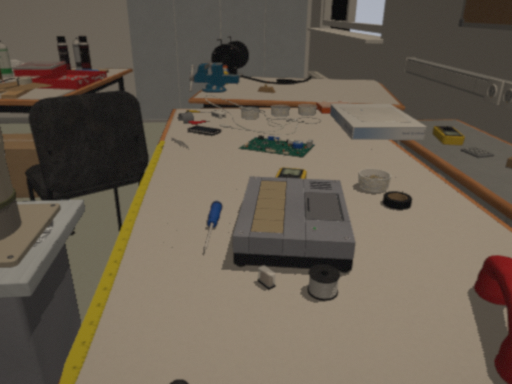

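View pics/wrist0.png

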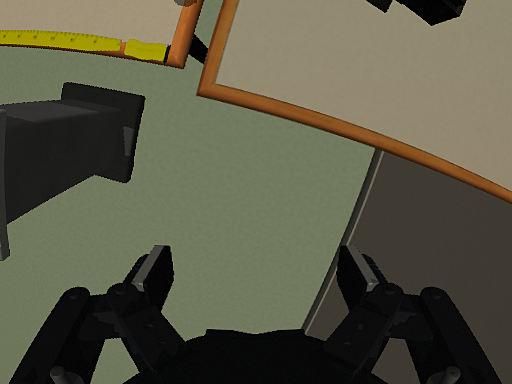

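The scene view shows the unit around (250,180), with its beige row from (220,195) to (300,165). In the side view the row runs vertically at about x=270, y=180–232. I'll measure the beige mask next.

```bash
cat > h.py <<'E'
import numpy as np,cv2
from workcell import get_obs,camera,manip
def ray(c,px,z):
    f=192/np.tan(np.radians(c['fov_y'])/2)
    d=np.array([(px[0]-c['cx'])/f,(px[1]-c['cy'])/f,1.]);R=np.array(c['R']);t=np.array(c['t'])
    o=-R.T@t;d=R.T@d
    return o+d*(z-o[2])/d[2]
def beige(c,roi):
    im=c['img'];b,g,r=[im[...,i].astype(int) for i in range(3)]
    m=((r-b>35)&(r>120)&(r-g<60)&(r-g>2)).astype(np.uint8)*255
    k=np.zeros_like(m);x0,y0,x1,y1=roi;k[y0:y1,x0:x1]=255
    return m&k
E
python3 - <<'E'
from h import *
for n,roi in(('scene',(205,150,312,215)),('side',(245,170,295,245))):
    c=camera(n);im=c['img']
    p={'scene':(255,185),'side':(268,210)}[n];print(n,im[p[1],p[0]])
    m=beige(c,roi);cv2.imwrite(f'pics/m_{n}.png',cv2.resize(np.hstack([im[roi[1]:roi[3],roi[0]:roi[2]],cv2.merge([m]*3)[roi[1]:roi[3],roi[0]:roi[2]]]),None,fx=3.5,fy=3.5))
    m=cv2.morphologyEx(m,cv2.MORPH_CLOSE,np.ones((5,5)))
    cn=max(cv2.findContours(m,0,2)[0],key=cv2.contourArea)
    W=np.array([ray(c,q[0],.061)[:2] for q in cn]).astype(np.float32)
    (cx,cy),wh,a=cv2.minAreaRect(W);print(n,cx,cy,wh,a,cv2.boxPoints(((cx,cy),wh,a)).round(3).tolist())
E
```

```text
scene [ 73 113 134]
scene 0.5546417236328125 -0.02326119691133499 (0.226837158203125, 0.05450423061847687) 79.42926788330078 [[0.5070000290870667, -0.12999999523162842], [0.5609999895095825, -0.14000000059604645], [0.6019999980926514, 0.08299999684095383], [0.5490000247955322, 0.09300000220537186]]
side [ 74 101 119]
side 0.5743476152420044 0.007998857647180557 (0.09509386122226715, 0.02266104891896248) 69.38317108154297 [[0.546999990940094, -0.032999999821186066], [0.5680000185966492, -0.03999999910593033], [0.6019999980926514, 0.04899999871850014], [0.5799999833106995, 0.0560000017285347]]
```

```bash
python3 - <<'E'
from h import *
c=camera('side');im=c['img'];hs=cv2.cvtColor(im,cv2.COLOR_BGR2HSV)
print(hs[183:238:9,255:290:4,1]);print(hs[183:238:9,255:290:4,0])
roi=(235,165,360,270)
m=cv2.inRange(hs,(12,75,80),(28,255,255));k=np.zeros_like(m);k[172:240,245:295]=255;m&=k
m=cv2.morphologyEx(m,cv2.MORPH_CLOSE,np.ones((5,5)))
cn=max(cv2.findContours(m,0,2)[0],key=cv2.contourArea)
W=np.array([ray(c,q[0],.061)[:2] for q in cn]).astype(np.float32)
print(cv2.minAreaRect(W),cv2.boxPoints(cv2.minAreaRect(W)))
v=im.copy();cv2.drawContours(v,[cn],-1,(0,0,255),1)
cv2.imwrite('pics/side1.png',cv2.resize(v[165:300,200:360],None,fx=4,fy=4))
E
```

```text
[[23 24 98 96 97 96 99 95 27]
 [23 83 94 96 96 99 98 96 23]
 [24 96 99 94 98 96 99 96 21]
 [76 96 96 96 98 96 97 94 21]
 [96 96 94 96 95 96 94 84 21]
 [96 96 94 96 97 94 96 64 23]
 [19 24 17 20 20 22 19 21 23]]
[[10 13 18 18 18 17 18 18 15]
 [10 19 18 18 18 18 18 17 10]
 [13 19 18 18 18 18 18 18 11]
 [18 18 17 18 18 17 19 18 11]
 [19 18 18 19 18 18 19 18  8]
 [17 19 18 18 18 19 19 16 10]
 [10 15 10 17 17 15 13 11 13]]
((0.5604383945465088, 0.003447428345680237), (0.2829015254974365, 0.05311736837029457), 79.60216522216797) [[ 0.5087865  -0.1308871 ]
 [ 0.56103164 -0.14047383]
 [ 0.6120903   0.13778196]
 [ 0.55984515  0.14736868]]
```

View pics/side1.png

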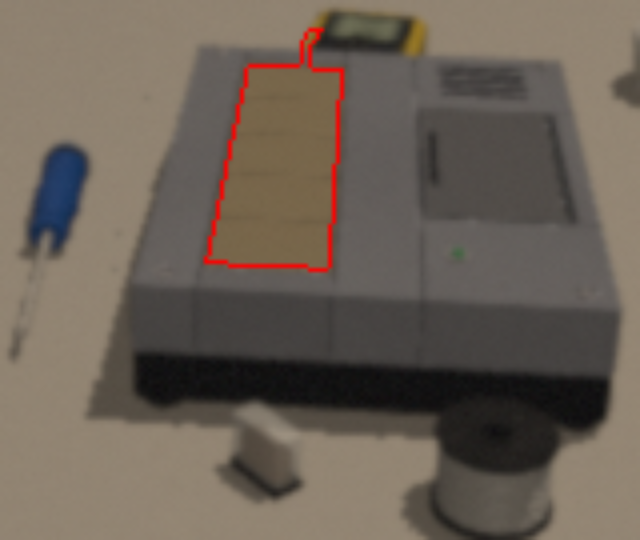

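View pics/m_scene.png

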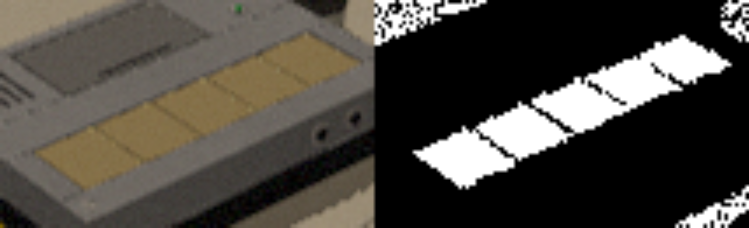

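```bash
cat >> h.py <<'E'
from scipy.spatial.transform import Rotation as Ro
def axes():
    o=get_obs();return o,Ro.from_quat(o['ee_rot']).as_matrix()
C=np.array([.5555,-.0235]);ux=np.array([.983,-.183]);uy=np.array([.183,.983])
def plate(i,dx=-.006):return C+uy*.046*i+ux*dx
def go(tgt):
    o,R=axes();d=np.array(tgt)-o['position']
    yaw=np.degrees(np.arctan2(R[1,2],R[0,2]))
    print('t',round(o['clock'],2),'pos',o['position'].round(4),'F',o['ft_force'].round(2),'toolshift',(R.T@d).round(4),'yaw z',yaw.round(1),'xaxis',R[:,0].round(3),'grip',round(o['grip_width'],2))
E
python3 - <<'E'
from h import *
o,R=axes();print(R.round(3))
go([*plate(-2),.13]);c=camera('scene')
for p in((415,125),(385,110),(410,152),(380,135)):print(p,ray(c,p,0).round(3))
for i in range(-2,3):print(i,plate(i).round(4))
E
```

```text
[[-0.     0.964  0.266]
 [ 0.     0.266 -0.964]
 [-1.    -0.    -0.   ]]
t 0.3 pos [ 0.166  -0.6024  0.2391] F [ 0.08 -0.04 -0.58] toolshift [ 0.1092  0.4837 -0.3745] yaw z -74.6 xaxis [-0.  0. -1.] grip 1.0
(415, 125) [ 0.462 -0.619  0.   ]
(385, 110) [ 0.582 -0.661  0.   ]
(410, 152) [ 0.399 -0.457  0.   ]
(380, 135) [ 0.51  -0.496  0.   ]
-2 [ 0.5328 -0.1128]
-1 [ 0.5412 -0.0676]
0 [ 0.5496 -0.0224]
1 [0.558  0.0228]
2 [0.5664 0.068 ]
```

>>> play_rows:
  increments: "0 0.04 -0.031 0;0 0.04 -0.031 0;0 0.04 -0.031 0;0 0.04 -0.031 0;0 0.04 -0.031 0;0 0.04 -0.031 0;0 0.04 -0.031 0;0 0.04 -0.031 0"
  hand: 1
  squeeze: 40

```text
clock: 1.15
position: [0.4035, -0.2844, 0.2377]
ee_rot: [0.431, 0.559, -0.434, 0.56]
ft_force: [1.2, -0.2, -0.5]
grip_width: -0.001
```

```bash
python3 -c "
from h import *
go([*plate(-2),.13])"
```

```text
t 1.15 pos [ 0.4035 -0.2844  0.2377] F [ 1.16 -0.23 -0.46] toolshift [ 0.1069  0.1687 -0.1336] yaw z -75.4 xaxis [-0.002 -0.003 -1.   ] grip -0.0
```

>>> play_rows:
  increments: "0.02 0.04 -0.032 0;0.025 0.04 -0.032 0;0.03 0.04 -0.032 0;0.03 0.04 -0.032 0;0.00 0.005 -0.003 0;0 0 0 0;0 0 0 0"

```text
clock: 1.85
position: [0.5172, -0.1301, 0.1478]
ee_rot: [0.429, 0.559, -0.43, 0.564]
ft_force: [0.6, -0.0, 0.4]
grip_width: -0.001
```

```bash
python3 - <<'E'
from h import *
go([*plate(-2),.069])
for n in('scene','side'):
    c=camera(n);im=c['img'];s=im[110:270,150:350] if n=='scene' else im[140:300,200:380]
    cv2.imwrite(f'pics/{n}2.png',cv2.resize(s,None,fx=3.5,fy=3.5))
E
```

```text
t 1.85 pos [ 0.5172 -0.1301  0.1478] F [ 0.6  -0.02  0.35] toolshift [ 0.0788  0.0193 -0.013 ] yaw z -74.8 xaxis [ 0.004 -0.005 -1.   ] grip -0.0
```

View pics/scene2.png

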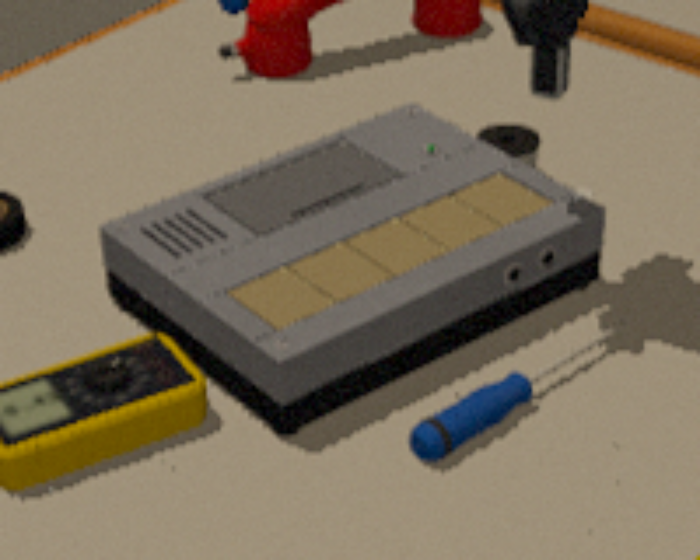

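View pics/side2.png

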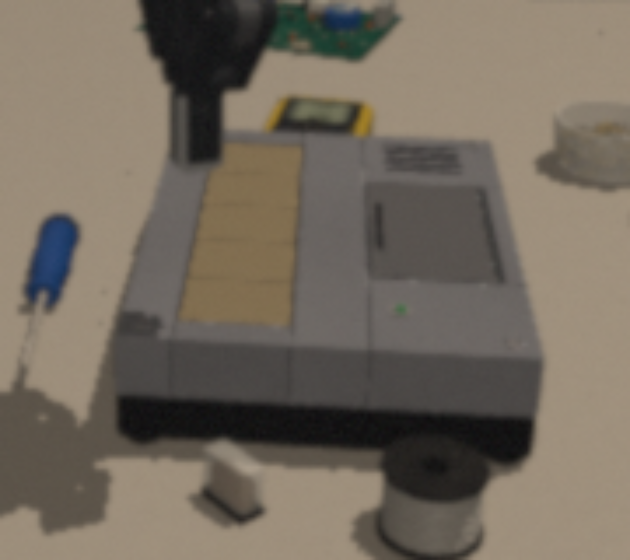

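The closed fingers show above the row's near end, at (195,160) in the side crop and (548,90) in the scene crop. Nothing is in the way, so I'll finish the approach above plate -2.

>>> play_rows:
  increments: "0.03 0.019 -0.013 0;0.02 0.003 -0.002 0;0 0 0 0;0 0 0 0"

```text
clock: 2.35
position: [0.5355, -0.1174, 0.1007]
ee_rot: [0.432, 0.554, -0.433, 0.564]
ft_force: [-0.1, -0.1, 0.5]
grip_width: 0.002
```

```bash
python3 -c "
from h import *
go([*plate(-2),.069])"
```

```text
t 2.35 pos [ 0.5355 -0.1174  0.1007] F [-0.12 -0.12  0.52] toolshift [ 0.0316 -0.0017 -0.0055] yaw z -75.5 xaxis [ 0.01 -0.01 -1.  ] grip 0.0
```

>>> play_rows:
  increments: "0.015 -0.002 -0.006 0;0.008 0 0 0;0 0 0 0;0 0 0 0"

```text
clock: 2.75
position: [0.5335, -0.1165, 0.0818]
ee_rot: [0.434, 0.551, -0.434, 0.565]
ft_force: [-0.6, 0.4, 0.8]
grip_width: -0.003
```

```bash
python3 -c "
from h import *
go([*plate(-2),.069])"
```

```text
t 2.75 pos [ 0.5335 -0.1165  0.0818] F [-0.6   0.41  0.76] toolshift [ 0.0127  0.     -0.004 ] yaw z -75.8 xaxis [ 0.015 -0.013 -1.   ] grip -0.0
```

>>> play_rows:
  increments: "0.004 0 -0.004 0;0.004 0 0 0;0.003 0 0 0;0.003 0 0 0;0 0 0 0"

```text
clock: 3.25
position: [0.5339, -0.1133, 0.0692]
ee_rot: [0.434, 0.55, -0.434, 0.566]
ft_force: [-2.3, 1.0, 7.3]
grip_width: 0.004
```

```bash
python3 -c "
from h import *
go([*plate(-2),.069])"
```

```text
t 3.25 pos [ 0.5339 -0.1133  0.0692] F [-2.26  1.02  7.34] toolshift [ 0.0002 -0.001  -0.0007] yaw z -75.8 xaxis [ 0.018 -0.015 -1.   ] grip 0.0
```

>>> play_rows:
  increments: "0.003 0 0 0;0.003 0 0 0;0.003 0 0 0;0.003 0 0 0"

```text
clock: 3.65
position: [0.5341, -0.1133, 0.069]
ee_rot: [0.432, 0.549, -0.437, 0.567]
ft_force: [-18.0, 2.9, 38.9]
grip_width: -0.003
```

Plate -2 is rigid: 39 N with no travel. I'll lift and move on.

>>> play_rows:
  increments: "-0.015 0 0 0;-0.01 0 0 0;0 0 0 0;0 0 0 0"

```text
clock: 4.05
position: [0.5338, -0.1127, 0.0951]
ee_rot: [0.432, 0.549, -0.437, 0.567]
ft_force: [-1.2, 1.0, -1.5]
grip_width: 0.001
```

```bash
python3 -c "
from h import *
go([*plate(-1),.08])"
```

```text
t 4.05 pos [ 0.5338 -0.1127  0.0951] F [-1.2   0.98 -1.47] toolshift [ 0.0143  0.0181 -0.0423] yaw z -75.8 xaxis [ 0.016 -0.021 -1.   ] grip 0.0
```

>>> play_rows:
  increments: "0.005 0.018 -0.042 0;0.008 0.001 -0.003 0;0 0 0 0;0 0 0 0"

```text
clock: 4.45
position: [0.5407, -0.0639, 0.0781]
ee_rot: [0.432, 0.55, -0.437, 0.566]
ft_force: [0.6, -0.5, 0.5]
grip_width: -0.001
```

```bash
python3 -c "
from h import *
go([*plate(-1),.069])"
```

```text
t 4.45 pos [ 0.5407 -0.0639  0.0781] F [ 0.6  -0.48  0.51] toolshift [ 0.0092 -0.0005  0.0035] yaw z -75.9 xaxis [ 0.013 -0.02  -1.   ] grip -0.0
```

>>> play_rows:
  increments: "0.004 0 0.004 0;0.003 0 0 0;0.003 0 0 0;0.003 0 0 0;0.003 0 0 0"

```text
clock: 4.95
position: [0.542, -0.0696, 0.069]
ee_rot: [0.432, 0.549, -0.439, 0.565]
ft_force: [-20.2, 3.0, 41.5]
grip_width: 0.001
```

```bash
python3 -c "
from h import *
go([*plate(-1),.069])"
```

```text
t 4.95 pos [ 0.542  -0.0696  0.069 ] F [-20.18   2.97  41.45] toolshift [-0.0001 -0.0003 -0.0021] yaw z -76.1 xaxis [ 0.012 -0.023 -1.   ] grip 0.0
```

Plate -1 is rigid too. Next is the middle plate, pressed more gently.

>>> play_rows:
  increments: "-0.015 0 0 0;-0.003 0 0 0;0.005 0.018 -0.042 0;0 0 0 0;0 0 0 0"

```text
clock: 5.45
position: [0.5499, -0.0257, 0.0819]
ee_rot: [0.433, 0.547, -0.441, 0.565]
ft_force: [0.3, -0.8, 0.4]
grip_width: 0.001
```

```bash
python3 -c "
from h import *
go([*plate(0),.069])"
```

```text
t 5.45 pos [ 0.5499 -0.0257  0.0819] F [ 0.25 -0.77  0.37] toolshift [ 0.0128  0.0004 -0.0036] yaw z -76.3 xaxis [ 0.013 -0.024 -1.   ] grip 0.0
```

>>> play_rows:
  increments: "0.004 0 -0.003 0;0.004 0 0 0;0.003 0 0 0;0.003 0 0 0;0.003 0 0 0"

```text
clock: 5.95
position: [0.5491, -0.0233, 0.0689]
ee_rot: [0.432, 0.547, -0.442, 0.565]
ft_force: [-22.6, 1.1, 47.5]
grip_width: -0.002
```

```bash
python3 -c "
from h import *
go([*plate(0),.069])"
```

```text
t 5.95 pos [ 0.5491 -0.0233  0.0689] F [-22.59   1.14  47.49] toolshift [-0.0001  0.0007 -0.0008] yaw z -76.4 xaxis [ 0.012 -0.026 -1.   ] grip -0.0
```

The middle plate is rigid. On to +1.

>>> play_rows:
  increments: "-0.015 0 0 0;-0.003 0 0 0;0.005 0.018 -0.042 0;0 0 0 0;0 0 0 0"

```text
clock: 6.45
position: [0.5569, 0.0206, 0.0807]
ee_rot: [0.433, 0.545, -0.443, 0.564]
ft_force: [-0.0, -0.5, -0.4]
grip_width: -0.001
```

```bash
python3 -c "
from h import *
go([*plate(1),.069])"
```

```text
t 6.45 pos [0.5569 0.0206 0.0807] F [-0.04 -0.49 -0.39] toolshift [ 0.0116  0.0015 -0.0022] yaw z -76.7 xaxis [ 0.012 -0.028 -1.   ] grip -0.0
```

>>> play_rows:
  increments: "0.004 0.001 -0.002 0;0.004 0 0 0;0.003 0 0 0;0.003 0 0 0;0.002 0 0 0"

```text
clock: 6.95
position: [0.5572, 0.0223, 0.0629]
ee_rot: [0.434, 0.545, -0.444, 0.564]
ft_force: [-10.0, 1.3, 27.0]
grip_width: 0.001
```

```bash
python3 -c "
from h import *
go([*plate(1),.063])"
```

```text
t 6.95 pos [0.5572 0.0223 0.0629] F [-9.97  1.34 26.99] toolshift [-0.0001  0.0009 -0.0004] yaw z -76.7 xaxis [ 0.011 -0.027 -1.   ] grip 0.0
```

Plate +1 gave: the TCP dropped about 6 mm and then met its stop at 27 N. I'll lift straight up and check with the cameras.

>>> play_rows:
  increments: "-0.01 0 0 0;-0.02 0 0 0;-0.04 0 0 0;-0.05 0 0 0;-0.04 -0.03 0 0;0 -0.04 0 0;0 -0.04 0 0;0 0 0 0;0 0 0 0;0 0 0 0"

```text
clock: 7.95
position: [0.4454, -0.0019, 0.2297]
ee_rot: [0.434, 0.544, -0.445, 0.564]
ft_force: [-0.4, 0.2, -0.1]
grip_width: 0.002
```

```bash
python3 - <<'E'
from h import *
go([*plate(1),.063])
for n in('scene','side'):
    c=camera(n);im=c['img'];s=im[110:270,130:350] if n=='scene' else im[140:310,190:380]
    cv2.imwrite(f'pics/{n}3.png',cv2.resize(s,None,fx=3.5,fy=3.5))
    o=cv2.imread(f'pics/{n}0.png');d=cv2.GaussianBlur(cv2.absdiff(o,im).max(2),(5,5),0)
    s=d[110:270,130:350] if n=='scene' else d[140:310,190:380]
    cv2.imwrite(f'pics/{n}3d.png',cv2.resize(np.clip(s*4.,0,255).astype(np.uint8),None,fx=3.5,fy=3.5))
E
```

```text
t 7.95 pos [ 0.4454 -0.0019  0.2297] F [-0.37  0.15 -0.1 ] toolshift [ 0.1674  0.1142 -0.0038] yaw z -76.9 xaxis [ 0.013 -0.03  -0.999] grip 0.0
```

View pics/scene3.png

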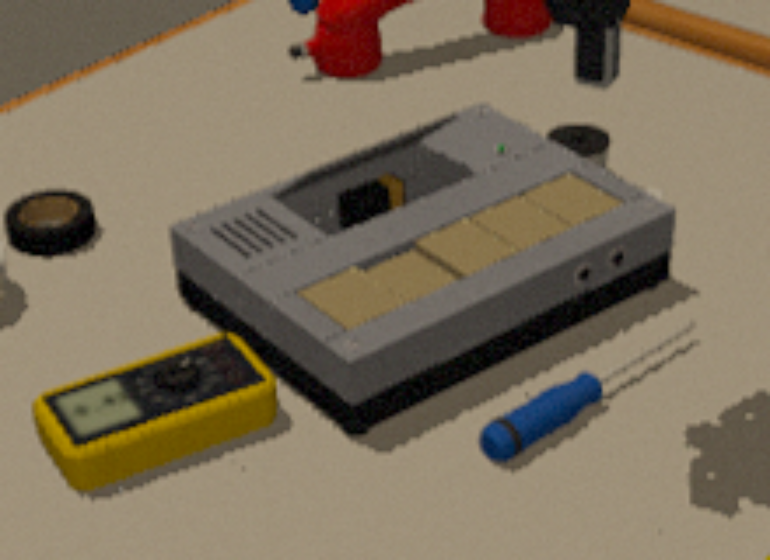

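View pics/side3.png

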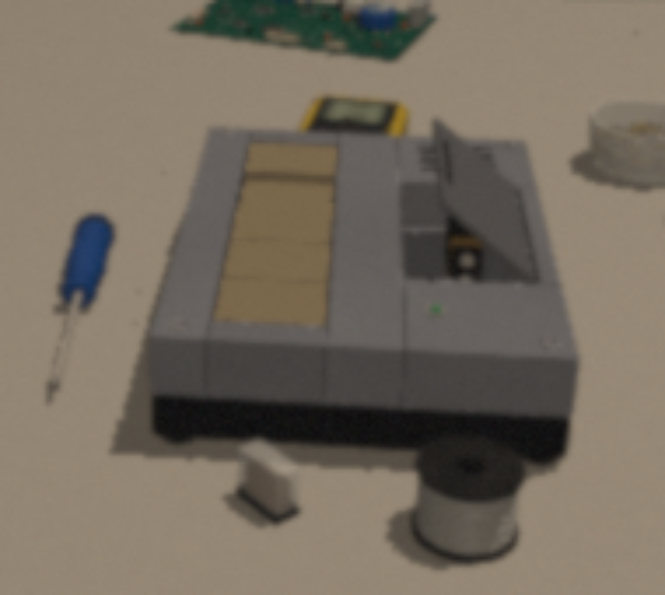

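View pics/side3d.png

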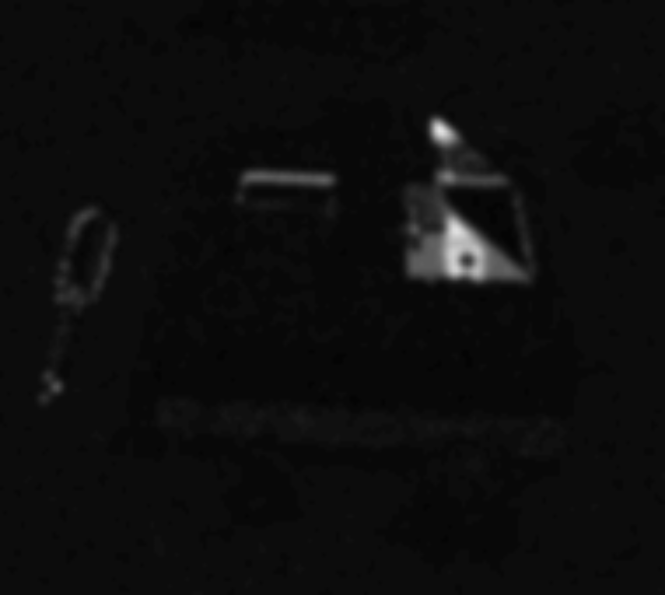

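View pics/scene3d.png

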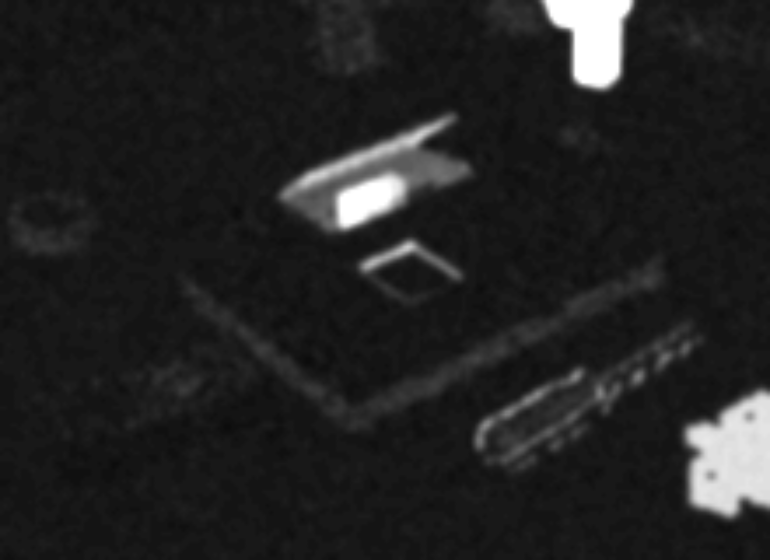

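The pictures show plate +1 sunk (side crop (290,177), scene crop (410,270)). The flap stands open, with its free edge from about (435,122) to (446,208) in the side crop and from (280,193) to (457,118) in the scene crop. The screwdriver shows a faint outline difference, so I'll measure how far it moved and the edge height.

```bash
python3 - <<'E'
from h import *
a=camera('scene');b=camera('side')
def P(c):
    f=192/np.tan(np.radians(c['fov_y'])/2);K=np.array([[f,0,c['cx']],[0,f,c['cy']],[0,0,1]])
    return K@np.c_[np.array(c['R']),np.array(c['t'])]
for p,q in (((130+457/3.5,110+118/3.5),(190+446/3.5,140+208/3.5)),((130+280/3.5,110+193/3.5),(190+435/3.5,140+122/3.5))):
    X=cv2.triangulatePoints(P(a),P(b),np.array(p).reshape(2,1),np.array(q).reshape(2,1)).ravel();X=X[:3]/X[3]
    for c,u in((a,p),(b,q)):
        v=P(c)@np.r_[X,1];print('reproj err',(v[:2]/v[2]-u).round(1),end=' ')
    print(X.round(3))
for n,c,roi in(('scene',a,(255,205,335,250)),('side',b,(200,190,228,255))):
    r=[]
    for im in(cv2.imread(f'pics/{n}0.png'),c['img']):
        h=cv2.inRange(cv2.cvtColor(im,cv2.COLOR_BGR2HSV),(100,120,30),(130,255,255));k=np.zeros_like(h);k[roi[1]:roi[3],roi[0]:roi[2]]=255
        m=cv2.moments(h&k,True);r.append(ray(c,(m['m10']/m['m00'],m['m01']/m['m00']),.013))
    print(n,'driver moved',(r[1]-r[0]).round(4))
E
```

```text
reproj err [-0.4 -0.5] reproj err [-0.9  0.9] [ 0.626 -0.099  0.099]
reproj err [0.1 0.2] reproj err [ 0.2 -0.2] [0.655 0.042 0.091]
scene driver moved [-0.0015 -0.0005  0.    ]
side driver moved [0.0005 0.     0.    ]
```

The two edge points disagree: they are 144 mm apart and the flap is 120 mm long. I'll zoom in for cleaner corners.

```bash
python3 - <<'E'
from h import *
for n,(x0,y0,x1,y1) in(('scene',(200,130,270,180)),('side',(295,165,355,225))):
    s=camera(n)['img'][y0:y1,x0:x1];k=10
    s=cv2.resize(cv2.convertScaleAbs(s,alpha=1.6),None,fx=k,fy=k,interpolation=cv2.INTER_CUBIC)
    for x in range(x0,x1,10):cv2.putText(s,str(x),((x-x0)*k,10),0,.4,(0,255,255));cv2.line(s,((x-x0)*k,0),((x-x0)*k,6),(0,255,255))
    for y in range(y0,y1,10):cv2.putText(s,str(y),(0,(y-y0)*k+5),0,.4,(0,255,255))
    cv2.imwrite(f'pics/{n}4.png',s)
E
```

```text
(no output)
```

View pics/scene4.png

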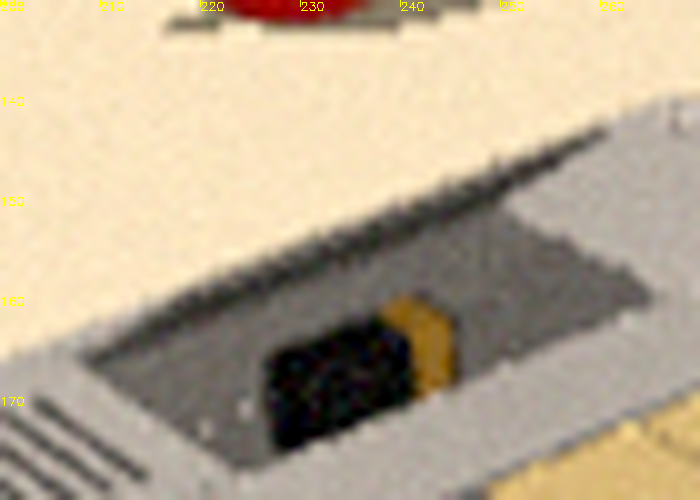

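View pics/side4.png

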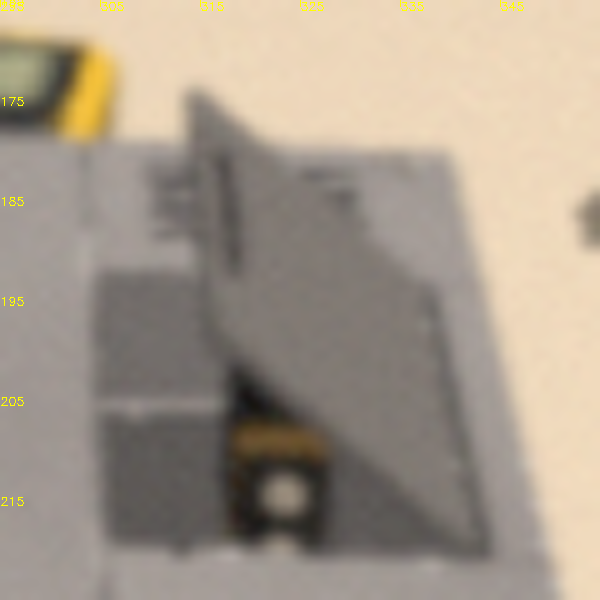

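Side zoom: hinge ends at (338,193) and (343.5,219.5); free-edge ends at (314,174.5) and (316.5,200). I can get the height by intersecting the rays with the vertical end planes of the flap.

```bash
python3 - <<'E'
from h import *
c=camera('side');n=np.r_[uy,0]
for hp,fp in(((343.5,219.5),(317,200)),((338,193),(314,174.5))):
    H=ray(c,hp,.060);A=ray(c,fp,.0);B=ray(c,fp,.2);s=n@(H-A)/(n@(B-A));X=A+s*(B-A)
    print(H.round(3),X.round(3),'len',np.linalg.norm(X-H).round(3),'angle',np.arcsin((X-H)[2]/np.linalg.norm(X-H)).round(2))
E
```

```text
[ 0.678 -0.101  0.06 ] [ 0.629 -0.092  0.096] len 0.061 angle 0.63
[0.7   0.015 0.06 ] [0.649 0.025 0.098] len 0.064 angle 0.64
```

Both ends give a free edge at 96–98 mm and an angle of about 0.64 rad. The length comes out at 61–64 mm against the true 64. The arm is clear and still, so I'm handing in.

```bash
python3 -c "
from workcell import workorder,get_obs
o=get_obs();print(o['clock'],abs(o['joint_velocities']).max(),o['ft_force'])
print(workorder.hand_in())"
```

```text
8.3 0.006097334723610641 [-0.50517698  0.19809472  0.14333751]
the job is handed in; nothing more can be done
None
```

I found the catch, pushed it fully in, and the flap now stands open; the job was handed in at about 8.3 s with the arm clear and still.

**Pressing:** With the fingers shut, I pressed the plates in order from the robot's right (-y). The first three, at -92, -46 and 0 mm, were rigid: each took 39–47 N with no travel. The plate at +46 mm gave way and sank about 6.1 mm to its stop, where I read 27 N, and I did not press the fifth. I then lifted straight up and backed away.

**Last checks:**
- **Flap:** it is open about 0.64 rad with its free edge at 96–98 mm. That is above the required 90 mm but a little under the nominal 0.7 rad and 102 mm, probably because of pixel and calibration error.
- **Check that disagreed:** an earlier two-camera estimate put the edge at 91–99 mm. Its end points came out 144 mm apart on a 120 mm flap, so I dropped it for the side-view measurement.
- **Loose items:** the screwdriver shifted by no more than 1.6 mm. The picture differences showed no movement of the multimeter, spool or relay.

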